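# Show which tube balances the centrifuge, and where it goes

### The arm

A 6-joint arm with a two-finger parallel gripper is mounted at the origin on the work surface. World frame = base frame: x ahead of the robot, y to its left, z up, the work surface at z = 0. Lengths are in m, angles in degrees, forces in N, time in s.
With the tool pointing down it reaches from about 0.25 to 0.725 m from the base axis. Payload 9.7 kg.
Tool frame: the origin (TCP) lies between the finger pads, 19 mm behind the fingertips; this is the grasp point; z points along the fingers, y is the line along which they close (so a half turn about z gives the same grasp; the last joint's range is limited). The gripper opens to 85 mm and grips with 20 to 120 N. Pads are 22 mm wide; open, the fingers measure 114 mm over their backs; the gripper's body (76 mm by 85 mm) begins 54 mm behind the grasp point. The pads swing forward as they close: fully open they stand 13 mm farther back than shut.
Start: joints at [-66.52, 4.979, 10.078, 95.1, 0, 90], TCP at [0.219, -0.504, 0.25] pointing down, gripper open.
Joint ranges: [-179.16, 179.16], [-48.56, 103.87], [-65.8, 70.77], [-126.05, 130.52], [-82.76, 87.17], [-180, 180]. Speed limits (degrees/s): [127.2, 127.2, 147.25, 180, 180, 180].

### API

Orientations are given as [roll, pitch, yaw] about the fixed x, y, z axes, in that order (R = Rz(yaw) Ry(pitch) Rx(roll)).
In Python, from workcell import bot gives the robot as it stands.
- The arm moves only by the shell command python3 drive.py 'ROWS' [FORCE]. ROWS is rows parted by semicolons, their numbers by spaces, 1 to 5 of them, each of 5 numbers: dx, dy, dz in m, then a turn about the tool's z in degrees, then the finger opening in m; each row is the pose to reach, as a shift and turn from the pose commanded when the command began, along the tool's axes at that moment; what a row does not reach only later rows make up. A row lasts 1/12 s, in which the tool goes at most 0.0417 m and 7.16 degrees, less where a joint would pass 70% of its speed; a pose out of reach is approached as far as the arm can. The fingers move at their own pace and stop on an object; FORCE is the grip in N (left out, the last holds). Time passes only in rows, so rows that do not move let the fingers close. It prints the time, the measured TCP pose, the force, the opening and the grip force at its end.
- bot.get_obs(): the state, without advancing time (a new reading comes with each control period).
- bot.camera(name): name is "side" or "top"; returns the picture (480x640x3 uint8, blue, green, red); there is no depth.
- bot.camera_info(name): a dict with "mtx" (3x3 intrinsics, pixels), "extrinsics" (4x4, takes a point from camera to world coordinates). Camera axes: x right, y down, z forward; pixel columns grow to the right and rows downward; lengths in m; the calibration is good to about 2 mm. A picture is of the moment at which its call begins. camera_info takes no time and is no camera call.
- bot.job_done(): hands the job in; it is judged then, once.
The state is a dict: "time": time; "q": joint angles; "qd": joint speeds; "joint_efforts": joint torques, N m; "ee_pos": TCP position; "tcp_rot": TCP orientation; "wrist_force": force on the tool from outside, world axes, zero at the start; "torque": the same for the moment, N m; "opening": finger opening in m; "grasp_force": force on a finger pad.
Only numpy, scipy, OpenCV 4.12 (cv2) and the standard library are available. Lean on these libraries where they do the work, as an engineer would, in place of code of your own. Each camera call takes 0.05 s, during which the arm holds its last target. There are 200 camera calls.

### The job

The centrifuge is one tube short of balance: the tall tube in its rotor has nothing facing it. Show a trainee what to load, touching nothing at all: with the fingers straight down, point at the tall tube in the blue rack, holding the fingertips a centimetre or two above its stopper for two seconds, and after that point in the same way at the empty rotor place straight across from the lone tall tube, a centimetre or two above its mouth. Finish still pointing there, and do not bring the fingertips down over any other tube or rotor place on the way.

Things in the scene. Friction and masses are not known exactly. Their poses are not given: they have to be found in the camera images.
- rack: blue lattice tube rack, 76 x 148 x 65 mm high; origin at the centre of its underside on the bench, x across its 3 rows, y along its 6 columns; cells at 24 mm pitch. Six tubes stand in it, one tall and five short, with the same stoppers, one to a column. A pen lies in front and a specimen cup (66 mm wide, 68 mm high) stands behind, within 150 mm
- tall_top (a point): centre of the top face of the stopper of the only tall tube in the blue rack (16 mm in diameter, 112 mm tall with its stopper, stopper 19 mm in diameter; its top is 116 mm above the bench, 26 mm above the short tubes' tops); z up
- short_a_top (a point): centre of the top face of the stopper of a short tube in the blue rack (tube 13 mm in diameter, 86 mm tall with its stopper, stopper 17 mm in diameter, its top 90 mm above the bench; stands upright in a cell)
- short_b_top (a point): centre of the top face of the stopper of a short tube in the blue rack (tube 13 mm in diameter, 86 mm tall with its stopper, stopper 17 mm in diameter, its top 90 mm above the bench; stands upright in a cell)
- short_c_top (a point): centre of the top face of the stopper of a short tube in the blue rack (tube 13 mm in diameter, 86 mm tall with its stopper, stopper 17 mm in diameter, its top 90 mm above the bench; stands upright in a cell)
- short_d_top (a point): centre of the top face of the stopper of a short tube in the blue rack (tube 13 mm in diameter, 86 mm tall with its stopper, stopper 17 mm in diameter, its top 90 mm above the bench; stands upright in a cell)
- short_e_top (a point): centre of the top face of the stopper of a short tube in the blue rack (tube 13 mm in diameter, 86 mm tall with its stopper, stopper 17 mm in diameter, its top 90 mm above the bench; stands upright in a cell)
- centrifuge: white round benchtop centrifuge on the right; origin under the rotor's axis, on the bench. Body 344 mm in diameter, bowl 301 mm inside, rim 228 mm above the bench. Its front (own -x), a console reaching 225 mm from the axis and 155 mm high, faces the bench's middle (world +y within 0.2 rad); the round lid stands open on the far side (own +x), from 180 mm off the axis, up to 0.57 m high
- rotor: swing-out rotor standing still in the centrifuge's bowl, stopped at any angle; origin on its axis, 45 mm above the bench, z up. Six upright round steel tube holders, open at the top, stand evenly at 62 mm from the axis: mouths 170 mm above the bench (58 mm below the bowl's rim), 20 mm wide inside, 29 mm over the collar, about 80 mm deep. The nut in the middle reaches 173 mm above the bench
- lone_top (a point): centre of the top face of the stopper of the only tall tube in the rotor, with no tube facing it (same size as the tall one in the rack); top 202 mm above the bench, 32 mm above its holder's mouth
- pair_a_top (a point): centre of the top face of the stopper of one of the two short tubes in the rotor, which face each other across the axis; top 184 mm above the bench, 14 mm above its holder's mouth
- pair_b_top (a point): the same for the other short tube in the rotor
- gap (a point): centre of the mouth of the empty holder straight across the rotor's axis from the lone tall tube, 170 mm above the bench; z up
- empty_a (a point): centre of the mouth of another empty holder; it faces the third empty one, so these two are in balance already
- empty_b (a point): centre of the mouth of the third empty holder, which faces empty_a

How it is judged (in metres and radians):
On the way, in this order (a step that is already met when the one before it is completed fails the run):
1. the fingertips dwell just above the stopper of the tall tube in the rack, pointing straight down (horizontal distance between the grasp point and tall_top below 0.012 m and z of the grasp point in the frame of tall_top between 0.022 and 0.055 m and angle between the grasp point's own z axis and vertical above 2.79 rad), for 1.5 s.
2. the fingertips dwell just above the empty rotor place across from the lone tall tube, pointing straight down (horizontal distance between the grasp point and gap below 0.012 m and z of the grasp point in the frame of gap between 0.022 and 0.055 m and angle between the grasp point's own z axis and vertical above 2.79 rad), for 1.5 s.
At the end, for the whole second after the job is handed in: the tool still points straight down (within 20 degrees) at the empty place across from the lone tall tube: TCP within 12 mm of its axis and 22 to 55 mm above its mouth (fingertips 3 to 36 mm above it); no tube has moved by 10 mm or more (all of step 2 and distance of each of tall_top, lone_top, pair_a_top, pair_b_top, short_a_top, short_b_top, short_c_top, short_d_top, short_e_top from where it was at the start of the episode below 0.01 m); the robot touches nothing.
It fails at once if the robot touches something (more than 0.5 N) (contact force between any of the fingers, the arm and anything else above 0.5 N).
It fails at once if a tube is lifted, tipped or shifted (its top moves more than 10 mm) (distance of any of tall_top, lone_top, pair_a_top, pair_b_top, short_a_top, short_b_top, short_c_top, short_d_top, short_e_top from where it was at the start of the episode above 0.01 m).
It fails at once if the fingertips come down over a wrong tube or rotor place (TCP within 40 mm of its top or mouth, that is fingertips within about 20 mm) (distance between the grasp point and lone_top below 0.04 m or distance between the grasp point and pair_a_top below 0.04 m or distance between the grasp point and pair_b_top below 0.04 m or distance between the grasp point and short_a_top below 0.04 m or distance between the grasp point and short_b_top below 0.04 m or distance between the grasp point and short_c_top below 0.04 m or distance between the grasp point and short_d_top below 0.04 m or distance between the grasp point and short_e_top below 0.04 m or distance between the grasp point and empty_a below 0.04 m or distance between the grasp point and empty_b below 0.04 m).
It also fails if it takes over 45 s, if anything falls off the work surface, if the arm or the gripper's body presses on something with over 40 N, if the wrist force passes 120 N, or if a joint passes its speed limit or range.

## Working session

There is one attempt and no reset: what is moved stays moved. The work goes in short steps, Python scripts to look and compute and a shell command to move; the robot and the scene stay as the last step left them, time stands still between calls to the robot, and variables do not carry over. Pictures are saved under pics/ and viewed, at most 10 in all, crops included, and the job is handed in when it is done.

```bash
mkdir -p pics; ls
python3 - <<'E'
from workcell import bot
import cv2,numpy as np
o=bot.get_obs();print(o['time'],o['ee_pos'],o['tcp_rot'],o['opening'])
for n in("side","top"):
    cv2.imwrite(f"pics/{n}0.png",bot.camera(n));c=bot.camera_info(n);print(n,np.round(c['mtx'],1).tolist(),np.round(c['extrinsics'],4).tolist())
E
```

```text
drive.py
pics
workcell.py
0.0 [ 0.21905746 -0.50426187  0.24928092] [-1.79923344e+02  8.96716363e-07  2.34806264e+01] 0.08526744339819611
side [[487.7, 0.0, 320.9], [0.0, 487.7, 239.5], [0.0, 0.0, 1.0]] [[-0.907, -0.2451, 0.3425, 0.2727], [-0.4209, 0.5, -0.7568, 0.6628], [0.0143, -0.8306, -0.5567, 0.6211], [0.0, 0.0, 0.0, 1.0]]
top [[611.2, 0.0, 318.0], [0.0, 611.2, 237.7], [0.0, 0.0, 1.0]] [[-0.0042, -0.9967, 0.0805, 0.451], [-1.0, 0.0035, -0.0088, 0.0174], [0.0085, -0.0805, -0.9967, 1.3639], [0.0, 0.0, 0.0, 1.0]]
```

View pics/side0.png

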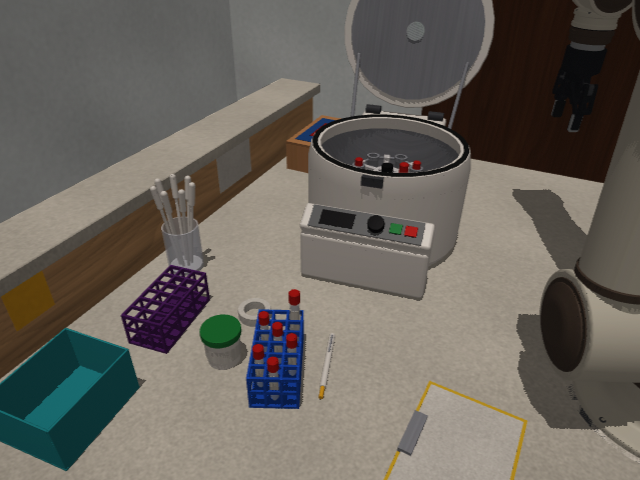

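View pics/top0.png

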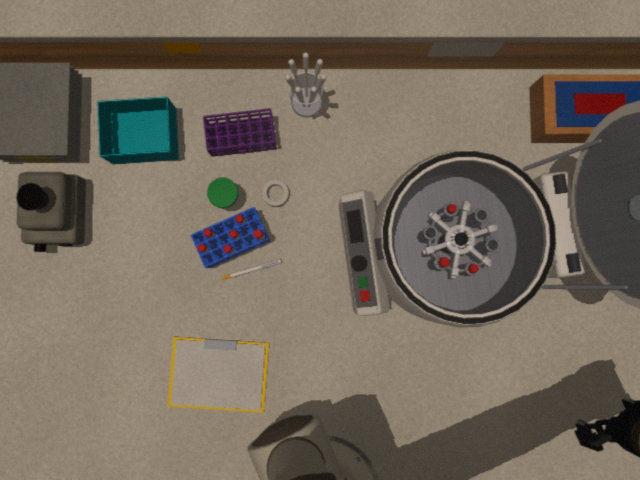

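The side view shows the tall tube at (294,297) at the rack's far end, with reds in the rotor around (358–417,165). In the top view the rack is near (230,237). The rotor hub is at (461,239), with reds at (452,209), (445,262) and (473,268), so the lone tube is probably (445,262) and the gap near (481,215).

```bash
cat > h.py <<'E'
import numpy as np,cv2
from workcell import bot
def cam(n):
    c=bot.camera_info(n);return np.array(c['mtx']),np.array(c['extrinsics'])
def ray(n,p):
    K,E=cam(n);d=E[:3,:3]@np.linalg.inv(K)@[p[0],p[1],1];return E[:3,3],d/np.linalg.norm(d)
def plane(n,p,z):
    o,d=ray(n,p);return o+d*(z-o[2])/d[2]
def proj(n,X):
    K,E=cam(n);v=K@(E[:3,:3].T@(np.asarray(X)-E[:3,3]));return v[:2]/v[2]
def tri(p,q):
    a,d=ray("top",p);b,e=ray("side",q)
    s=np.linalg.lstsq(np.c_[d,-e],b-a,rcond=None)[0];x=a+s[0]*d;y=b+s[1]*e
    return (x+y)/2,np.linalg.norm(x-y)
E
python3 - <<'E'
from h import *
for n in("side","top"):
    im=cv2.imread(f"pics/{n}0.png");h=cv2.cvtColor(im,cv2.COLOR_BGR2HSV)
    m=(((h[...,0]<8)|(h[...,0]>172))&(h[...,1]>150)&(h[...,2]>70)).astype('uint8')
    N,l,s,c=cv2.connectedComponentsWithStats(m)
    print(n,[(s[i].tolist(),c[i].round(1).tolist()) for i in range(1,N) if s[i][4]>8])
im=cv2.imread("pics/top0.png")
a=cv2.resize(im[190:290,410:510],(400,400),interpolation=cv2.INTER_CUBIC);b=cv2.resize(im[190:290,180:280],(400,400),interpolation=cv2.INTER_CUBIC)
cv2.imwrite("pics/topz.png",np.hstack([a,b]))
im=cv2.imread("pics/side0.png")
a=cv2.resize(im[130:190,330:450],(800,400),interpolation=cv2.INTER_CUBIC);cv2.imwrite("pics/sidez.png",a)
E
```

```text
side [([311, 129, 7, 7, 12], [313.4, 132.7]), ([355, 157, 8, 9, 60], [358.3, 161.1]), ([413, 160, 8, 10, 61], [416.4, 164.6]), ([399, 162, 10, 11, 86], [403.5, 167.1]), ([404, 226, 14, 11, 119], [410.6, 231.0]), ([289, 289, 11, 16, 155], [294.0, 296.8]), ([259, 311, 10, 15, 122], [263.6, 317.7]), ([272, 322, 11, 15, 126], [277.0, 328.7]), ([287, 333, 10, 16, 136], [291.3, 340.2]), ([253, 344, 11, 16, 143], [258.0, 351.2]), ([267, 357, 12, 16, 150], [272.5, 364.2])]
top [([574, 94, 51, 20, 922], [597.7, 102.9]), ([447, 205, 9, 8, 60], [451.2, 208.5]), ([236, 215, 7, 8, 46], [239.0, 218.5]), ([204, 229, 8, 8, 47], [207.6, 232.3]), ([230, 230, 8, 8, 45], [233.2, 233.5]), ([254, 230, 9, 8, 56], [257.5, 233.4]), ([198, 244, 8, 8, 46], [201.6, 247.3]), ([224, 245, 8, 8, 42], [227.1, 248.6]), ([439, 258, 11, 9, 77], [443.8, 261.9]), ([469, 265, 9, 8, 61], [473.1, 268.3]), ([360, 290, 10, 12, 98], [364.5, 295.3])]
```

View pics/topz.png

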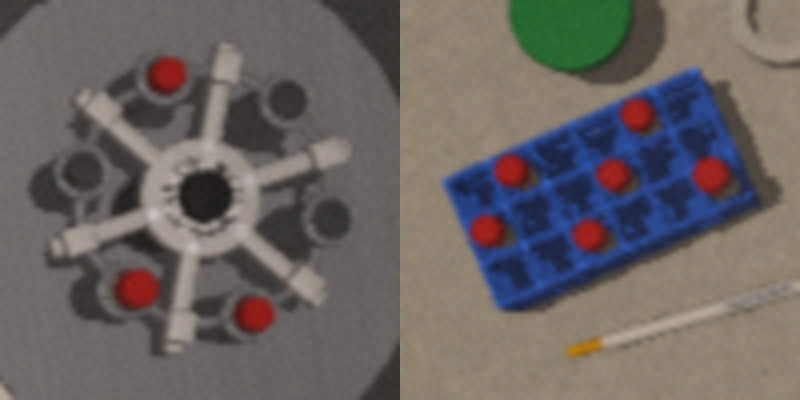

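View pics/sidez.png

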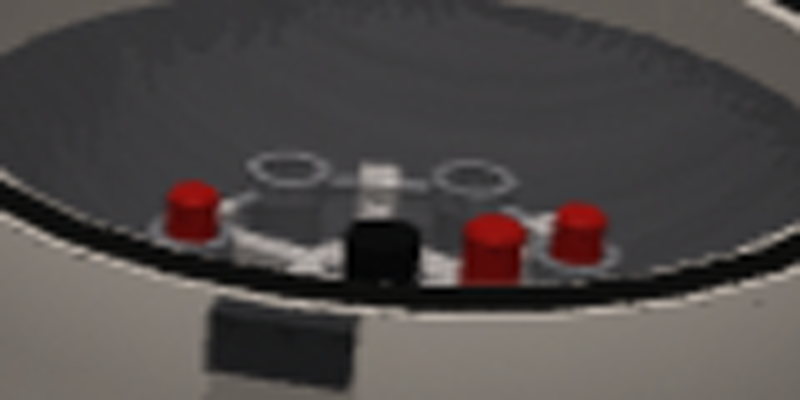

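The top crop shows the rotor hub at (461.3,238.8), the lone tall tube at (444,262), the pair at (451,208) and (473,268), and empty holders at (481,215), (492,245) and (430.5,232.5). The one facing the lone tube is (481,215). In the side view, two empty rings are visible, at (373.3,155.2) and (401,157). The left one (+x) is the gap.

Run:
```python
from h import *
np.set_printoptions(precision=4,suppress=True)
T={'gap':((481.2,215.2),(373.3,155.2)),'emptyR':((492,244.8),(401,157)),'tall':((257.8,233.2),(294.2,292.5)),'lone':((443.6,261.8),(404,164)),'pA':((451.2,208.4),(359,159.2)),'pB':((473.3,268.4),(417,162.4)),
's1':((239,218.5),(263.8,314)),'s2':((233.2,233.5),(277,325)),'s3':((227.1,248.6),(291.5,336.5)),'s4':((207.6,232.3),(258,347.5)),'s5':((201.6,247.3),(272.5,360.5))}
for k,(p,q) in T.items(): print(k,*tri(p,q))
H=plane("top",(461.3,238.8),.173);print("hub",H)
zs=dict(gap=.17,emptyR=.17,tall=.116,lone=.202,pA=.184,pB=.184)
P={k:plane("top",T[k][0],zs[k]) for k in zs}
P['emptyL']=plane("top",(430.5,232.5),.17)
for k,v in P.items(): print(k,v,proj("side",v),np.hypot(*(v-H)[:2]),np.degrees(np.arctan2(*(v-H)[1::-1])))
print("pair mid",(P['pA']+P['pB'])/2,"2*mid-lone",(P['pA']+P['pB'])-P['lone'])
# ring circle hough / rack
im=cv2.imread("pics/top0.png");h=cv2.cvtColor(im,cv2.COLOR_BGR2HSV)
c=np.array([plane("top",p,.0) for p in [(0,0)]])
for p in [(383,238),(555,238),(469,152),(469,325)]: print("rim",plane("top",p,.228))
print("cup",plane("top",(223,193),.068))
```

```text
gap [ 0.5902 -0.3158  0.1676] 0.0019090399193217845
emptyR [ 0.5314 -0.3357  0.1671] 0.0021639283637035073
tall [0.5608 0.1296 0.1125] 0.002293183165536909
lone [ 0.497  -0.2325  0.2003] 0.0021921743874127094
pA [ 0.6019 -0.2538  0.1807] 0.002523183469549964
pB [ 0.4847 -0.2941  0.1808] 0.0022926942230615385
s1 [0.5942 0.1714 0.0872] 0.0022532784132161393
s2 [0.5629 0.1835 0.0867] 0.0015929524949470568
s3 [0.5311 0.196  0.0869] 0.001943492612434315
s4 [0.5654 0.237  0.0865] 0.002128791424222061
s5 [0.534  0.2493 0.086 ] 0.002197500319922871
hub [ 0.5441 -0.2737  0.173 ]
gap [ 0.5908 -0.3148  0.17  ] [372.5475 154.2878] 0.06223817813017833 -41.33020114447492
emptyR [ 0.5323 -0.3346  0.17  ] [400.1372 155.8844] 0.06197588715761458 -100.96966312684992
tall [0.5615 0.1297 0.116 ] [293.0033 290.6316] 0.40381311040889767 87.5239959848492
lone [ 0.498  -0.2318  0.202 ] [402.982  163.1961] 0.062279955552430155 137.73306657538316
pA [ 0.6027 -0.2527  0.184 ] [357.9751 157.8504] 0.06227277448788632 19.738002356688728
pB [ 0.4857 -0.293   0.184 ] [416.0312 161.1032] 0.06143041234994422 -161.75812465484768
emptyL [ 0.5569 -0.2141  0.17  ] [371.4086 175.1626] 0.0609781823247771 77.82188312826592
pair mid [ 0.5442 -0.2728  0.184 ] 2*mid-lone [ 0.5904 -0.3138  0.166 ]
rim [ 0.5418 -0.1139  0.228 ]
rim [ 0.5407 -0.436   0.228 ]
rim [ 0.7043 -0.2787  0.228 ]
rim [ 0.38   -0.2708  0.228 ]
cup [0.6523 0.2087 0.068 ]
```

The two views agree: tall_top is at (0.561, 0.130, ≈0.115) and the gap at (0.5905, −0.315, ≈0.169). The gap lies 62 mm from the hub, opposite the lone tube. Next I raise the tool and shut the fingers.

```bash
python3 drive.py '0 0 -0.03 0 0; 0 0 -0.07 0 0; 0 0 -0.11 0 0; 0 0 -0.11 0 0' 20
cat > d.py <<'E'
import sys
from h import *
from scipy.spatial.transform import Rotation as R
o=bot.get_obs();Rm=R.from_euler('xyz',o['tcp_rot'],degrees=True)
print(o['time'],o['ee_pos'],o['opening'],o['q'])
print("tool shift",Rm.inv().apply(np.array([float(a) for a in sys.argv[1:4]])-o['ee_pos']).round(4))
E
python3 d.py 0.561 0.130 0.36
```

```text
time: 0.43
ee_pos: [0.2194, -0.5049, 0.368]
tcp_rot: [179.4, -0.0, 23.5]
wrist_force: [-0.1, -1.1, 1.0]
opening: 0.0387
grasp_force: 0.0
0.4333 [ 0.2193549  -0.50493379  0.36798029] 0.038683805118498484 [-6.65189966e+01  9.30091156e+00  2.84138511e+01  1.08520578e+02
  4.88637543e-04  9.00013652e+01]
tool shift [ 0.5663 -0.4463  0.0034]
```

```bash
python3 drive.py '0.02 -0.016 0 0 0; 0.048 -0.038 0 0 0; 0.076 -0.06 0 0 0; 0.104 -0.082 0 0 0; 0.132 -0.104 0 0 0' && python3 drive.py '0.028 -0.022 0 0 0; 0.056 -0.044 0 0 0; 0.084 -0.066 0 0 0; 0.112 -0.088 0 0 0; 0.14 -0.11 0 0 0' && python3 d.py 0.561 0.130 0.36
```

```text
time: 0.85
ee_pos: [0.2991, -0.3551, 0.3596]
tcp_rot: [-180.0, 0.0, 23.4]
wrist_force: [0.5, -1.0, 0.6]
opening: -0.0003
grasp_force: 0.0
time: 1.27
ee_pos: [0.3837, -0.1981, 0.3598]
tcp_rot: [-180.0, -0.0, 23.5]
wrist_force: [-0.1, -0.8, -0.8]
opening: 0.0001
grasp_force: 0.0
1.2667 [ 0.38370869 -0.19814039  0.35984767] 0.00013959003833646406 [-2.73115412e+01 -6.95840431e+00  1.08980068e+01  1.07856014e+02
  8.26088872e-04  1.29220250e+02]
tool shift [ 2.933e-01 -2.304e-01 -1.000e-04]
```

```bash
python3 drive.py '0.028 -0.022 0 0 0; 0.056 -0.044 0 0 0; 0.084 -0.066 0 0 0; 0.112 -0.088 0 0 0; 0.14 -0.11 0 0 0' && python3 drive.py '0.028 -0.022 0 0 0; 0.056 -0.044 0 0 0; 0.084 -0.066 0 0 0; 0.112 -0.088 0 0 0; 0.13 -0.102 0 0 0' && python3 drive.py '0 0 0 0 0; 0 0 0 0 0' && python3 d.py 0.561 0.130 0.15
```

```text
time: 1.68
ee_pos: [0.4684, -0.0413, 0.3598]
tcp_rot: [-180.0, 0.0, 23.5]
wrist_force: [-0.3, -1.3, -0.3]
opening: -0.0002
grasp_force: 0.0
time: 2.1
ee_pos: [0.5475, 0.1051, 0.3589]
tcp_rot: [-180.0, 0.1, 23.6]
wrist_force: [0.4, -0.5, -0.6]
opening: 0.0003
grasp_force: 0.0
time: 2.27
ee_pos: [0.5468, 0.1032, 0.3589]
tcp_rot: [-180.0, 0.1, 23.6]
wrist_force: [-0.3, 0.8, -0.4]
opening: 0.0
grasp_force: 0.0
2.2667 [0.54684058 0.10322557 0.35885454] 9.182832344634074e-06 [ 1.06924174e+01  1.03787198e+01  2.85660974e+01  1.08298728e+02
 -5.51329676e-03  1.67096594e+02]
tool shift [ 0.0241 -0.0188  0.2088]
```

```bash
python3 drive.py '0.012 -0.009 0.02 0 0; 0.024 -0.019 0.05 0 0; 0.024 -0.019 0.085 0 0; 0.024 -0.019 0.12 0 0; 0.024 -0.019 0.14 0 0' && python3 drive.py '0 0 0 0 0; 0 0 0 0 0' && python3 d.py 0.561 0.130 0.15
python3 - <<'E'
from h import *
o=bot.get_obs();a=bot.camera("side");t=bot.camera("top")
cv2.imwrite("pics/c1.png",np.hstack([cv2.resize(a[220:420,200:400],(400,400)),cv2.resize(t[180:280,190:290],(400,400))]))
E
```

```text
time: 2.68
ee_pos: [0.5596, 0.128, 0.2162]
tcp_rot: [-180.0, 0.2, 23.4]
wrist_force: [-0.1, -1.1, -0.3]
opening: -0.0001
grasp_force: 0.0
time: 2.85
ee_pos: [0.5602, 0.1282, 0.2201]
tcp_rot: [-180.0, 0.1, 23.4]
wrist_force: [-0.1, 0.0, 0.2]
opening: -0.0001
grasp_force: 0.0
2.85 [0.5602487  0.12816487 0.22011835] -6.50257351146575e-05 [ 1.28890704e+01  7.94323210e+00  9.99472624e+00  9.21223900e+01
 -7.70623032e-03  1.69467813e+02]
tool shift [ 0.0015 -0.0014  0.0701]
```

View pics/c1.png

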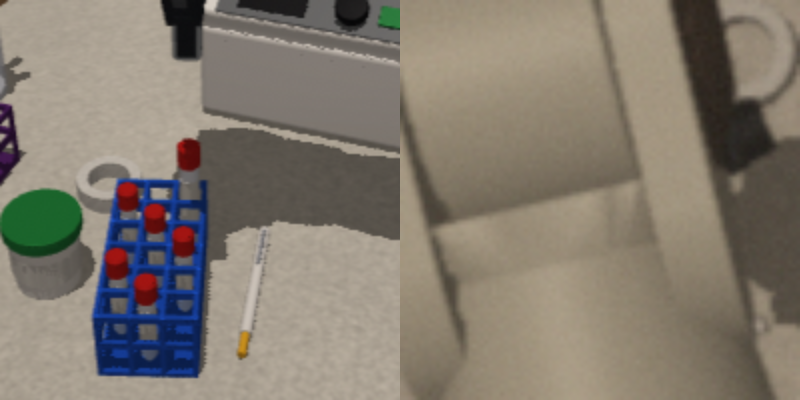

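The side view shows the closed fingertip at crop (187,55), directly above the tall red stopper at (188,148). The arm hides the rack in the top view. I lower to z = 0.152.

```bash
python3 drive.py '0.001 -0.001 0.02 0 0; 0.001 -0.001 0.04 0 0; 0.001 -0.001 0.056 0 0; 0.001 -0.001 0.065 0 0; 0.001 -0.001 0.068 0 0' && python3 drive.py '0 0 0 0 0; 0 0 0 0 0; 0 0 0 0 0' && python3 d.py 0.561 0.130 0.15
python3 - <<'E'
from h import *
a=bot.camera("side")
cv2.imwrite("pics/c2.png",cv2.resize(a[240:340,220:370],(600,400)))
E
```

```text
time: 3.37
ee_pos: [0.5617, 0.1303, 0.1522]
tcp_rot: [180.0, -0.0, 23.5]
wrist_force: [-0.2, 0.7, 0.2]
opening: -0.0003
grasp_force: 0.0
time: 3.62
ee_pos: [0.5621, 0.1306, 0.1535]
tcp_rot: [180.0, -0.1, 23.5]
wrist_force: [0.2, 0.6, -0.4]
opening: -0.0003
grasp_force: 0.0
3.6167 [0.56209714 0.1306105  0.15351607] -0.0002782768358681086 [ 1.30816993e+01  7.70575576e+00  2.38206725e+00  8.45603238e+01
 -9.13775674e-04  1.69604886e+02]
tool shift [-0.0013  0.0001  0.0035]
```

View pics/c2.png

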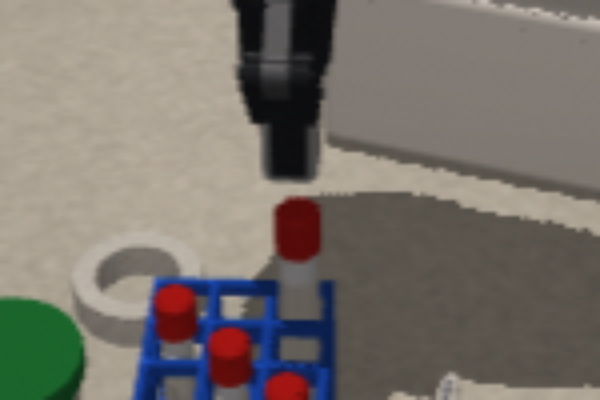

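The fingertip ends at crop (290,178), about 15 mm above the stopper top at (298,202) and within about 3 mm sideways. Hold for over two seconds, then raise.

```bash
H='0 0 0 0 0; 0 0 0 0 0; 0 0 0 0 0; 0 0 0 0 0; 0 0 0 0 0'; python3 drive.py '0 0 0 0 0; 0 0 0 0 0; 0 0 0 0 0; 0 0 0 0 0; 0 0 0 0 0' >/dev/null; python3 drive.py '0 0 0 0 0; 0 0 0 0 0; 0 0 0 0 0; 0 0 0 0 0; 0 0 0 0 0' >/dev/null; python3 drive.py '0 0 0 0 0; 0 0 0 0 0; 0 0 0 0 0; 0 0 0 0 0; 0 0 0 0 0' >/dev/null; python3 drive.py '0 0 0 0 0; 0 0 0 0 0; 0 0 0 0 0; 0 0 0 0 0; 0 0 0 0 0' > /dev/null; python3 drive.py '0 0 0 0 0; 0 0 0 0 0; 0 0 0 0 0; 0 0 0 0 0; 0 0 0 0 0'
python3 drive.py '0 0 0 0 0; 0 0 0 0 0; 0 0 0 0 0; 0 0 0 0 0; 0 0 0 0 0'
python3 drive.py '0 0 -0.02 0 0; 0 0 -0.055 0 0; 0 0 -0.09 0 0; 0 0 -0.125 0 0; 0 0 -0.16 0 0' && python3 drive.py '0 0 -0.025 0 0; 0 0 -0.045 0 0; 0 0 -0.045 0 0; 0 0 -0.045 0 0'; python3 d.py 0.5905 -0.3148 0.36
```

```text
time: 5.75
ee_pos: [0.5615, 0.1305, 0.152]
tcp_rot: [180.0, -0.0, 23.5]
wrist_force: [0.9, 0.2, -0.1]
opening: 0.0002
grasp_force: 0.0
time: 6.17
ee_pos: [0.5615, 0.1305, 0.152]
tcp_rot: [-180.0, -0.0, 23.5]
wrist_force: [-0.4, -0.7, -0.3]
opening: 0.0003
grasp_force: 0.0
time: 6.58
ee_pos: [0.5611, 0.1304, 0.3137]
tcp_rot: [180.0, -0.0, 23.5]
wrist_force: [0.6, -0.0, -0.6]
opening: 0.0
grasp_force: 0.0
time: 6.92
ee_pos: [0.5619, 0.1306, 0.3578]
tcp_rot: [180.0, -0.1, 23.5]
wrist_force: [0.1, -0.9, -0.6]
opening: 0.0001
grasp_force: 0.0
6.9167 [0.56194991 0.13062789 0.3578134 ] 0.00010103943833097347 [ 1.30863803e+01  1.31776269e+01  3.17399367e+01  1.08444656e+02
 -2.40848690e-04  1.69606209e+02]
tool shift [-0.1513  0.4199 -0.0023]
```

```bash
python3 drive.py '-0.006 0.017 0 0 0; -0.018 0.05 0 0 0; -0.03 0.083 0 0 0; -0.042 0.116 0 0 0; -0.054 0.15 0 0 0' && python3 drive.py '-0.012 0.033 0 0 0; -0.024 0.066 0 0 0; -0.036 0.1 0 0 0; -0.048 0.133 0 0 0; -0.06 0.166 0 0 0' && python3 drive.py '-0.012 0.033 0 0 0; -0.024 0.066 0 0 0; -0.034 0.095 0 0 0; -0.037 0.104 0 0 0; -0.037 0.104 0 0 0' && python3 drive.py '0 0 0 0 0; 0 0 0 0 0' && python3 d.py 0.5905 -0.3148 0.204
```

```text
time: 7.33
ee_pos: [0.5714, -0.0299, 0.3555]
tcp_rot: [-179.9, 0.1, 23.5]
wrist_force: [0.8, 0.4, 0.5]
opening: 0.0003
grasp_force: 0.0
time: 7.75
ee_pos: [0.5824, -0.2065, 0.3554]
tcp_rot: [-179.9, 0.1, 23.5]
wrist_force: [0.9, 0.6, -0.2]
opening: -0.0001
grasp_force: 0.0
time: 8.17
ee_pos: [0.5901, -0.3177, 0.3538]
tcp_rot: [-179.8, 0.2, 23.3]
wrist_force: [0.6, -0.3, -1.0]
opening: -0.0
grasp_force: 0.0
time: 8.33
ee_pos: [0.5904, -0.3139, 0.3565]
tcp_rot: [-179.9, 0.0, 23.5]
wrist_force: [-0.1, 0.1, -0.2]
opening: -0.0001
grasp_force: 0.0
8.3333 [ 0.59036914 -0.31391686  0.35650352] -7.216118145259544e-05 [-2.80066947e+01  2.98538711e+01  5.36989787e+01  1.13901413e+02
  1.45251455e-02  1.28480539e+02]
tool shift [-0.0002  0.001   0.1525]
```

```bash
python3 drive.py '0 0.001 0.02 0 0; 0 0.001 0.045 0 0; 0 0.001 0.07 0 0; 0 0.001 0.085 0 0; 0 0.001 0.09 0 0' && python3 drive.py '0 0 0 0 0; 0 0 0 0 0' && python3 d.py 0.5905 -0.3148 0.204
python3 - <<'E'
from h import *
a=bot.camera("side")
cv2.imwrite("pics/c3.png",cv2.resize(a[70:190,310:490],(600,400)))
E
```

```text
time: 8.75
ee_pos: [0.5901, -0.3137, 0.2645]
tcp_rot: [-179.8, 0.1, 23.6]
wrist_force: [0.2, 0.6, 0.3]
opening: -0.0
grasp_force: 0.0
time: 8.92
ee_pos: [0.5908, -0.3149, 0.2683]
tcp_rot: [179.9, -0.0, 23.5]
wrist_force: [0.0, 0.4, -0.0]
opening: -0.0002
grasp_force: 0.0
8.9167 [ 0.59083215 -0.31489077  0.26834098] -0.00017247358987838553 [-2.80577171e+01  2.33182602e+01  3.41729986e+01  1.00785582e+02
  4.57822705e-03  1.28403009e+02]
tool shift [-0.0003 -0.0003  0.0643]
```

View pics/c3.png

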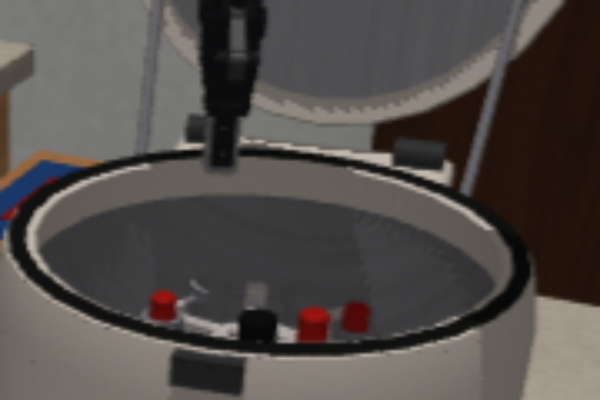

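The fingertip at crop (221,168) is above the gap ring, which should be at about crop (211,284). It is clear of the rim and lid. Check the projection and lower.

```bash
python3 -c "
from h import *
print(proj('side',[.5908,-.3149,.2493]))"
python3 drive.py '0 0 0.02 0 0; 0 0 0.04 0 0; 0 0 0.054 0 0; 0 0 0.06 0 0; 0 0 0.062 0 0' && python3 drive.py '0 0 0 0 0; 0 0 0 0 0' && python3 d.py 0.5905 -0.3148 0.204
python3 - <<'E'
from h import *
a=bot.camera("side")
cv2.imwrite("pics/c4.png",cv2.resize(a[110:190,330:450],(720,480),interpolation=cv2.INTER_CUBIC))
E
```

```text
[375.24826782 120.29057037]
time: 9.38
ee_pos: [0.5908, -0.3157, 0.2049]
tcp_rot: [-180.0, 0.0, 23.5]
wrist_force: [0.1, 1.5, 0.1]
opening: 0.0002
grasp_force: 0.0
time: 9.55
ee_pos: [0.5911, -0.3159, 0.2066]
tcp_rot: [179.9, -0.1, 23.5]
wrist_force: [-0.6, 0.3, 0.4]
opening: -0.0001
grasp_force: 0.0
9.55 [ 0.59114443 -0.31594682  0.20658072] -8.175181979558718e-05 [-2.81235223e+01  2.14534717e+01  2.47848223e+01  9.32191723e+01
  1.30175654e-03  1.28393687e+02]
tool shift [-0.0001 -0.0013  0.0026]
```

View pics/c4.png

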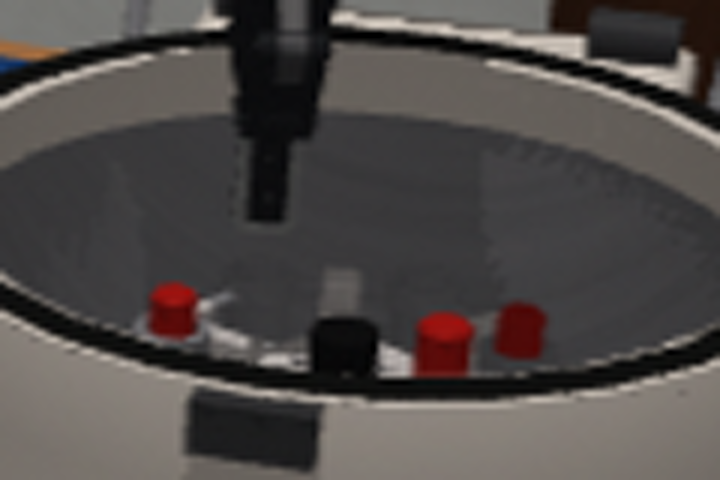

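The fingertip at crop (266,220) is above the gap's mouth, expected at about (260,271) and now in shadow. The tubes are unmoved. Hold, then hand in.

```bash
for i in 1; do python3 drive.py '0 0 0 0 0; 0 0 0 0 0; 0 0 0 0 0; 0 0 0 0 0; 0 0 0 0 0'; python3 drive.py '0 0 0 0 0; 0 0 0 0 0; 0 0 0 0 0; 0 0 0 0 0; 0 0 0 0 0';python3 drive.py '0 0 0 0 0; 0 0 0 0 0; 0 0 0 0 0; 0 0 0 0 0; 0 0 0 0 0';python3 drive.py '0 0 0 0 0; 0 0 0 0 0; 0 0 0 0 0; 0 0 0 0 0; 0 0 0 0 0';python3 drive.py '0 0 0 0 0; 0 0 0 0 0; 0 0 0 0 0; 0 0 0 0 0; 0 0 0 0 0';python3 drive.py '0 0 0 0 0; 0 0 0 0 0; 0 0 0 0 0; 0 0 0 0 0; 0 0 0 0 0';done | tail -6; python3 -c "
from workcell import bot
print(bot.job_done())"
```

```text
time: 12.1
ee_pos: [0.5907, -0.3158, 0.205]
tcp_rot: [180.0, -0.0, 23.5]
wrist_force: [0.7, 0.0, 0.1]
opening: 0.0002
grasp_force: 0.0
the job is handed in; nothing more can be done
None
```

The arm pointed at the tall tube in the rack for about 2.5 s, then at the empty rotor place across from the lone tall tube; the job was handed in at 12.1 s, still pointing there, with no contact seen and no verdict returned.

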